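# Fill the empty bays of the cassette rack

## Robot

A 6-joint arm with a two-finger parallel gripper is mounted at the origin on the work surface. World frame = base frame: x ahead of the robot, y to its left, z up, the work surface at z = 0. Lengths are in m, angles in rad, forces in N, time in s.
With the tool pointing down it reaches from about 0.275 to 0.85 m from the base axis. Payload 19 kg.
Tool frame: the origin (TCP) lies at the very end of the fingers, on their centre line; the grasp point (between the pads) lies env.hold_point_z behind it (env.hold_point_z is the distance from the TCP to the grasp point, in m); z points along the fingers, y is the line along which they close (so a half turn about z gives the same grasp; the last joint's range is limited). The gripper opens to 85 mm and grips with 20 to 120 N. Pads are 22 mm wide; open, the fingers measure 114 mm over their backs; the gripper's body (76 mm by 85 mm) begins 54 mm behind the grasp point. The pads swing forward as they close: fully open they stand 13 mm farther back than shut.
Start: joints at [1.129, 0.15, 1.437, -0, 1.554, -0.134], TCP at [0.174, 0.548, 0.231] pointing down, gripper open.
Joint ranges: [-2.8, 2.8], [-0.68, 2.1], [0.12, 2.68], [-1.39, 4.53], [0.16, 2.79], [-2.81, 2.81]. Speed limits (rad/s): [1.89, 1.89, 2.22, 3.01, 3.01, 3.01].

## Interface

Orientations are given as [roll, pitch, yaw] about the fixed x, y, z axes, in that order (R = Rz(yaw) Ry(pitch) Rx(roll)).
In Python, from bench import env, snapshot, order gives the robot as it stands.
- The arm moves only by the tool apply_moves, never from a script. Its argument "steps" is one flat list of numbers, 5 for each row, row after row: the closure, from -1 (fully open) to 1 (shut), so that 0 is half open, then the shift along the tool's x, y, z in cm, then the turn about the tool's z in rad. In form: [claw, x, y, z, yaw, claw, x, y, z, yaw, ...]. A call has 1 to 20 rows; each row shifts and turns the commanded pose from where the row before left it, along the tool's axes as they then stand; what a row does not reach is not made up. A row lasts 1/12 s, in which the tool goes at most 41.7 mm and 7.16 degrees, less where a joint would pass 70% of its speed; a pose out of reach is approached as far as the arm can. A call is refused whole if a number of a shift passes 4.17 or a number of a turn 0.125, either way. A call with a gripper value outside its range is refused whole. The fingers move at their own pace and stop on an object; the grip force is fixed at half the most. Time passes only in rows, so rows that do not move let the fingers close. It gives the time, the measured TCP pose, the force, the opening and the grip force at its end, in the units of the state.
- env.read_state(): the state, without advancing time (a new reading comes with each control period).
- snapshot(name): name is "side" or "top"; returns a dict with "pixels" (384x512x3 uint8, red, green, blue), "depth" (384x512 float32, m along the optical axis (not along the pixel's ray), 0 where there is no reading), "fx", "fy", "cx", "cy" (pixels), "cam_to_world" (4x4, takes a point from camera to world coordinates). Camera axes: x right, y down, z forward; pixel columns grow to the right and rows downward; lengths in m; the calibration is good to about 2 mm. A picture is of the moment at which its call begins.
- order.close_job(): hands the job in; it is judged then, once.
The state is a dict: "clock": time; "qpos": joint angles; "qd": joint speeds; "joint_efforts": joint torques, N m; "position": TCP position; "tcp_rot": TCP orientation; "force": force on the tool from outside, world axes, zero at the start; "ft_torque": the same for the moment, N m; "width": opening from 0.0 (shut) to 1.0 (fully open); "finger_force": force on a finger pad.
Only numpy, scipy, OpenCV 4.12 (cv2) and the standard library are available. Lean on these libraries where they do the work, as an engineer would, in place of code of your own. Each camera call takes 0.05 s, during which the arm holds its last target. There are 200 camera calls.

## Task

Two of the four bays in the sloping rack are empty: load each of them with one of the two loose long cassettes from the bench, nose tucked under the bay's lip at the low end and tail pressed down past the spring latch until it is fully home on the bay floor. Leave the cassettes already in the rack, the short blank block, the bottle and the mouse where they are.

Things in the scene. Friction and masses are not known exactly. Their poses are not given: they have to be found in the camera images.
- rack: dark steel frame standing fixed on the bench, 200 x 330 mm, carrying four bays side by side, 78 mm apart along its y. Origin: centre of its underside, on the bench; x points away from the robot (up the slope), z up. The bay floors slope at 16 degrees (0.28 rad), low end towards the robot.
- bay_a: one of four identical aluminium bays; which stands where in the row, and which two are empty, changes. Origin: centre of the bay's floor; x along the bay, up the slope; z square to the sloping floor. In every bay (mm): floor z 0; low-end wall face at x -70; lip on it overhanging from x -70 to -58, underside z 18, top z 24; side rails with inner faces y +-31, tops z 10
- bay_b: a bay like bay_a. In every bay, high end (mm): two stops, faces x 60, tops z 12; between them (y -12 to 12) a spring latch, a diamond-section steel bar, its point at x 53, z 17, its top at x 60, z 24. Pushed down on by a tail it yields away from the bay (about 10 to 20 N pressed on the block's top near the tail; its weight is not enough), then springs back over the tail
- bay_c: a bay like bay_a. In every bay: lip and latch leave no room to put a cassette in flat. It goes in nose first with its tail raised 12 to 16 degrees above the bay floor (28 to 32 degrees from level), nose slid along the floor under the lip up to the wall, then the tail is pressed down past the latch
- bay_d: a bay like bay_a. In every bay: a cassette that is home lies flat on the floor, its axes along the bay's, its origin within 3 mm of the bay's along x and y
- cassette_p: one of four identical grey plastic cassettes with a black grip rib, 126 mm long, 0.17 to 0.36 kg: two are home in the rack, two lie loose and level on the bench, rib up, nose roughly towards the robot (yaw within 0.6 rad). Origin: centre of the underside of the main block; x points from nose to tail, z up
- cassette_q: a cassette like cassette_p. Every cassette, in its frame (mm): main block x -48 to 48, y -28 to 28, z 0 to 24; nose x -68 to -48, 40 wide, z 0 to 12; shorter tail x 48 to 58, 40 wide, z 0 to 10; grip rib on top x -33 to 17, 14 wide (y -7 to 7), z 24 to 52. The block's top from x 17 to 48 is bare: the place to press the tail down
- cassette_r: a cassette like cassette_p
- cassette_s: a cassette like cassette_p
- tail_p (a point): end of the tail of cassette_p, on the underside: 58 mm along +x from its origin
- tail_q (a point): end of the tail of cassette_q, on the underside: 58 mm along +x from its origin
- tail_r (a point): end of the tail of cassette_r, on the underside: 58 mm along +x from its origin
- tail_s (a point): end of the tail of cassette_s, on the underside: 58 mm along +x from its origin
- blank: bystander: short blank block of the same grey plastic with a rib, 70 x 56 mm, 52 mm high with its rib, no nose and no tail; loose on the bench. Origin: centre of its underside
- bottle: bystander: clear glass bottle with blue cap, 66 mm across, 150 mm high, standing loose. Origin: centre of its underside
- mouse: bystander: black computer mouse, 105 x 60 x 34 mm, loose. Origin: centre of its underside
There are look-alikes about, which are no part of the job. What is shaped like the cassette_r but green is not meant. Leave any green look-alike of the cassette_p alone.

How it is judged:
At the end, for the whole second after the job is handed in: Each of the four bays holds one cassette, fully home and at rest: origin within 6 mm of the bay's origin along the bay's x and y and within 4 mm along its z, lying within 0.06 rad of the bay floor, tail at the high (latch) end. The two cassettes loaded at the start are still home in their bays ((((x of cassette_r in the frame of bay_c between -0.006 and 0.006 m and y of cassette_r in the frame of bay_c between -0.006 and 0.006 m and z of cassette_r in the frame of bay_c between -0.004 and 0.004 m and angle between the z axis of cassette_r and the z axis of bay_c, either way round below 0.06 rad and x of tail_r in the frame of bay_c above 0.04 m and linear speed of cassette_r below 0.02 m/s) and (x of cassette_s in the frame of bay_d between -0.006 and 0.006 m and y of cassette_s in the frame of bay_d between -0.006 and 0.006 m and z of cassette_s in the frame of bay_d between -0.004 and 0.004 m and angle between the z axis of cassette_s and the z axis of bay_d, either way round below 0.06 rad and x of tail_s in the frame of bay_d above 0.04 m and linear speed of cassette_s below 0.02 m/s)) or ((x of cassette_r in the frame of bay_d between -0.006 and 0.006 m and y of cassette_r in the frame of bay_d between -0.006 and 0.006 m and z of cassette_r in the frame of bay_d between -0.004 and 0.004 m and angle between the z axis of cassette_r and the z axis of bay_d, either way round below 0.06 rad and x of tail_r in the frame of bay_d above 0.04 m and linear speed of cassette_r below 0.02 m/s) and (x of cassette_s in the frame of bay_c between -0.006 and 0.006 m and y of cassette_s in the frame of bay_c between -0.006 and 0.006 m and z of cassette_s in the frame of bay_c between -0.004 and 0.004 m and angle between the z axis of cassette_s and the z axis of bay_c, either way round below 0.06 rad and x of tail_s in the frame of bay_c above 0.04 m and linear speed of cassette_s below 0.02 m/s))) and x of cassette_p in the frame of bay_a between -0.006 and 0.006 m and y of cassette_p in the frame of bay_a between -0.006 and 0.006 m and z of cassette_p in the frame of bay_a between -0.004 and 0.004 m and angle between the z axis of cassette_p and the z axis of bay_a, either way round below 0.06 rad and x of tail_p in the frame of bay_a above 0.04 m and linear speed of each of cassette_p, cassette_q below 0.02 m/s and x of cassette_q in the frame of bay_b between -0.006 and 0.006 m and y of cassette_q in the frame of bay_b between -0.006 and 0.006 m and z of cassette_q in the frame of bay_b between -0.004 and 0.004 m and angle between the z axis of cassette_q and the z axis of bay_b, either way round below 0.06 rad and x of tail_q in the frame of bay_b above 0.04 m); the robot touches nothing.
It fails at once if a cassette that was already in the rack is moved by more than 8 mm (distance of any of cassette_p, cassette_q from where it was at the start of the episode above 0.008 m).
It fails at once if the short blank block or the mouse is moved by more than 20 mm (distance of any of blank, mouse from where it was at the start of the episode above 0.02 m).
It fails at once if the bottle is moved by more than 20 mm or tipped (distance of bottle from where it was at the start of the episode above 0.02 m or angle between bottle's own z axis and vertical above 0.3 rad).
It also fails if it takes over 67 s, if anything falls off the work surface, if the arm or the gripper's body presses on something with over 40 N, if the wrist force passes 120 N, or if a joint passes its speed limit or range.

## Working session

There is one attempt and no reset: what is moved stays moved. The work goes in short steps, Python scripts to look and compute and a tool call to move; the robot and the scene stay as the last step left them, time stands still between calls to the robot, and variables do not carry over. Pictures are saved under pics/ and viewed, at most 10 in all, crops included, and the job is handed in when it is done.

Besides the shell and the picture viewer there is one more tool, called after ">>>" as a command line: name --argument value ..., lists and objects as JSON in quotes. apply_moves: Moves the arm, as the interface text tells. Its arguments: {"type":"object","properties":{"steps":{"type":"array"}},"required":["steps"]}

```bash
ls; mkdir -p pics; cat > h.py <<'E'
import numpy as np, cv2
from bench import env, snapshot, order
def pts(s):
    d=s["depth"];v,u=np.indices(d.shape)
    P=np.stack([(u-s["cx"])/s["fx"]*d,(v-s["cy"])/s["fy"]*d,d],-1)
    M=np.array(s["cam_to_world"]);W=P@M[:3,:3].T+M[:3,3];W[d==0]=np.nan
    return W
E
python3 - <<'E'
from h import *
print(env.read_state(),env.hold_point_z)
for n in("top","side"):
    s=snapshot(n);cv2.imwrite(f"pics/{n}0.png",s["pixels"][...,::-1]);print(n,s["fx"],s["cx"],s["cy"],np.round(s["cam_to_world"],3).tolist())
    np.savez(f"{n}0.npz",W=pts(s),px=s["pixels"])
E
```

```text
pics
{'clock': 0.0, 'qpos': array([ 1.12900789e+00,  1.50992866e-01,  1.43799864e+00, -1.28331969e-05,
        1.55381593e+00, -1.33950321e-01]), 'qd': array([ 5.36638805e-04, -1.61120528e-03,  3.05561869e-06,  1.56774475e-03,
        1.01421540e-04, -3.44856554e-05]), 'joint_efforts': array([-6.76665491e-05, -7.13053393e+01, -5.70879757e+01, -9.36840638e-05,
        8.72010161e-03,  4.92478659e-05]), 'position': array([0.17411645, 0.54775198, 0.23068768]), 'tcp_rot': array([-3.14038704e+00, -1.49518725e-04,  2.83375468e+00]), 'force': array([ 0.03061213, -0.02836828,  0.33529988]), 'ft_torque': array([0.03810924, 0.00436249, 0.02583402]), 'finger_force': 0.0, 'width': 1.0022851864763325} 0.0187
top 478.4141089019148 259.7087220404862 195.610262754279 [[0.013, -0.98, 0.197, 0.296], [-1.0, -0.011, 0.009, 0.028], [-0.006, -0.197, -0.98, 1.527], [0.0, 0.0, 0.0, 1.0]]
side 374.8472709437341 261.16783507355086 192.24723568437642 [[0.722, -0.471, 0.507, 0.081], [-0.692, -0.509, 0.513, -0.489], [0.017, -0.721, -0.693, 0.762], [0.0, 0.0, 0.0, 1.0]]
```

View pics/top0.png

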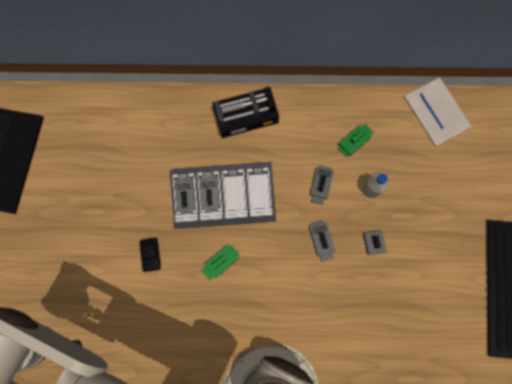

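View pics/side0.png

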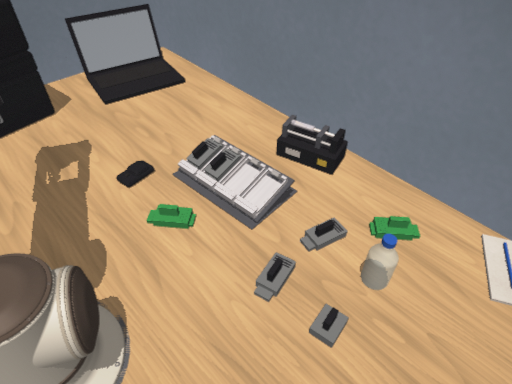

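The top view shows the rack at (222,195): its two left bays are filled and the two right ones, at about (234,193) and (259,193), are empty.

Candidates:
- Grey long blocks with a nose, at (321,185) and (321,240). These fit.
- Green look-alikes at (355,140) and (220,262). Wrong colour.
- Short grey block at (374,243). No nose, so it is the blank.

Next I'll confirm in a crop and measure.

```bash
python3 - <<'E'
from h import *
t=np.load("top0.npz");s=np.load("side0.npz")
c=cv2.resize(t["px"][150:275,160:400],None,fx=3,fy=3,interpolation=cv2.INTER_CUBIC)
cv2.imwrite("pics/crop.png",c[...,::-1])
for n,(u,v) in dict(far=(321,185),near=(321,240),blank=(374,243),bottle=(376,184),g1=(355,140),g2=(220,262),mouse=(150,255)).items():
    p=t["W"][v,u];print(n,np.round(p,3))
for n in("far","near"):
    u,v=(321,185) if n=="far" else (321,240)
    c0=t["W"][v,u]
    for nm,D in(("top",t),("side",s)):
        W=D["W"].reshape(-1,3);px=D["px"].reshape(-1,3).astype(int)
        near=np.hypot(W[:,0]-c0[0],W[:,1]-c0[1])<.085
        zt=near&(W[:,2]>.019)&(W[:,2]<.029);rb=near&(W[:,2]>.045)&(W[:,2]<.06);al=near&(W[:,2]>.006)
        for k,m in(("block",zt),("rib",rb),("all",al)):
            q=W[m];r=cv2.minAreaRect(q[:,:2].astype(np.float32)*1000)
            e=np.linalg.eigh(np.cov(q[:,:2].T))[1][:,1];e*=np.sign(e[0])
            print(n,nm,k,m.sum(),np.round(r[0],1),np.round(r[1],1),round(r[2],1),"pca",round(float(np.arctan2(e[1],e[0])),3),"med z",round(float(np.median(q[:,2])),4),"mean",np.round(q.mean(0)*1000,1))
# rack
W=np.concatenate([t["W"].reshape(-1,3),s["W"].reshape(-1,3)])
c0=t["W"][195,222]
m=(np.hypot(W[:,0]-c0[0],W[:,1]-c0[1])<.25)&(W[:,2]>.02)&(abs(W[:,0]-c0[0])<.13)&(abs(W[:,1]-c0[1])<.19)
print("rack c",c0,cv2.minAreaRect(W[m][:,:2].astype(np.float32)*1000))
for (u,v) in((234,193),(259,193)):
    print(np.round(t["W"][v-15:v+20:5,u],3).tolist())
E
```

```text
far [ 0.628 -0.152  0.053]
near [ 0.455 -0.152  0.042]
blank [ 0.449 -0.318  0.033]
bottle [ 0.619 -0.311  0.112]
g1 [ 0.778 -0.264  0.052]
g2 [0.383 0.16  0.049]
mouse [0.403 0.38  0.033]
far top block 357 [ 645.4 -158.3] [55.9 96.6] 76.7 pca -0.239 med z 0.0233 mean [ 644.7 -157.9   23.4]
far top rib 70 [ 637.4 -156.4] [13.9 49.2] 76.7 pca -0.227 med z 0.0512 mean [ 637.3 -156.2   51.3]
far top all 642 [ 625.3 -156.7] [142.  150.8] 51.6 pca -0.252 med z 0.0225 mean [ 638.  -155.9   23.7]
far side block 457 [ 646.3 -159.1] [56.8 97.2] 76.3 pca -0.288 med z 0.0219 mean [ 641.6 -163.8   22. ]
far side rib 101 [ 639.  -156.8] [14.9 52.6] 77.2 pca -0.235 med z 0.0495 mean [ 637.8 -157.7   49.2]
far side all 870 [ 641.5 -158.3] [ 57.8 128.1] 77.0 pca -0.34 med z 0.0217 mean [ 632.3 -162.3   23.6]
near top block 397 [ 453.3 -158.4] [113.7  56.4] 15.2 pca 0.242 med z 0.0237 mean [ 462.5 -155.3   23.7]
near top rib 70 [ 454.8 -158.5] [48.7 13.9] 14.2 pca 0.245 med z 0.0504 mean [ 454.5 -158.1   50.5]
near top all 709 [ 458.4 -157.3] [146.1 153.3] 53.4 pca 0.267 med z 0.0227 mean [ 456.3 -155.9   23.7]
near side block 652 [ 464.1 -157. ] [96.9 57. ] 15.6 pca 0.245 med z 0.0222 mean [ 460.9 -160.4   22.2]
near side rib 127 [ 456.1 -159.4] [50.4 14.8] 15.5 pca 0.275 med z 0.0499 mean [ 454.9 -160.1   49.7]
near side all 1101 [ 459.  -158.4] [127.3  57. ] 15.6 pca 0.218 med z 0.022 mean [ 450.7 -164.    23.6]
rack c [0.59688347 0.16133722 0.02877943] ((604.5615234375, 160.50851440429688), (169.2240447998047, 328.4055480957031), 5.118307113647461)
[[0.648, 0.123, 0.052], [0.631, 0.122, 0.052], [0.617, 0.123, 0.044], [0.602, 0.123, 0.038], [0.587, 0.122, 0.033], [0.571, 0.122, 0.03], [0.556, 0.122, 0.026]]
[[0.649, 0.044, 0.051], [0.634, 0.043, 0.046], [0.618, 0.043, 0.041], [0.602, 0.043, 0.042], [0.588, 0.043, 0.032], [0.573, 0.043, 0.027], [0.557, 0.043, 0.025]]
```

View pics/crop.png

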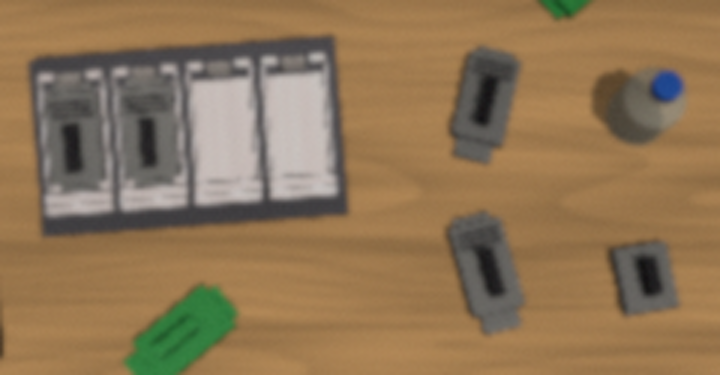

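The crop confirms it: the two grey long cassettes with noses are at crop (487,100) and (487,270), the blank is at (645,275), and the empty bays are at (225,130) and (298,125). Next I'll measure the rack precisely.

```bash
python3 - <<'E'
from h import *
t=np.load("top0.npz");s=np.load("side0.npz")
W=t["W"];px=t["px"].astype(int);f=W.reshape(-1,3)
S=s["W"].reshape(-1,3)
# rib tops/blocks of home cassettes + empty floors (top view)
yaw=.089
c=np.array([.6045,.1605]);R=np.array([[np.cos(yaw),np.sin(yaw)],[-np.sin(yaw),np.cos(yaw)]])
for nm,D,P in(("top",f,t["px"].reshape(-1,3)),("side",S,s["px"].reshape(-1,3))):
    L=(D[:,:2]-c)@R.T*1000; z=D[:,2]*1000
    fl=(abs(L[:,0])<45)&(((abs(L[:,1]+39)<22))|((abs(L[:,1]+117)<22)))
    A=np.c_[L[fl],np.ones(fl.sum())];k=np.linalg.lstsq(A,z[fl],rcond=None)[0];r=z[fl]-A@k
    g=abs(r)<2.5;k=np.linalg.lstsq(A[g],z[fl][g],rcond=None)[0];print(nm,"floor plane",np.round(k,4),r.std(),g.sum())
    h=z-(k[0]*L[:,0]+k[2])
    for y0 in(117,39):
        m=(abs(L[:,1]-y0)<30)&(abs(L[:,0])<60)&(h>45)
        q=L[m];print(" rib",y0,m.sum(),np.round(cv2.minAreaRect(q.astype(np.float32)),1) if 0 else cv2.minAreaRect(q.astype(np.float32)),z[m].mean())
    v=P.astype(int).max(1)>150
    rk=(abs(L[:,0])<110)&(abs(L[:,1])<175)&(z>12)
    br=rk&v
    print(" bright y bands",np.histogram(L[br&(abs(L[:,0])<50)][:,1],bins=np.arange(-172,10,4)))
    for y0 in(-39,-117):
        m=rk&(abs(L[:,1]-y0)<12); o=np.argsort(L[m][:,0])
        print(" prof",y0,[(round(a),round(b)) for a,b in zip(L[m][o][::max(1,m.sum()//40),0],h[m][o][::max(1,m.sum()//40)])])
    for y0 in(-150,-154,-158,-162,-166):
        m=rk&(abs(L[:,1]-y0)<2);print(" edge",y0,[(round(x0),round(float(np.median(z[m&(abs(L[:,0]-x0)<8)])),1)) for x0 in range(-90,100,20) if (m&(abs(L[:,0]-x0)<8)).any()])
    al=L[rk];print(" bbox",np.percentile(al,[.5,99.5],axis=0),cv2.minAreaRect(D[rk][:,:2].astype(np.float32)*1000))
E
```

```text
top floor plane [ 2.86000e-01 -1.70000e-03  4.12282e+01] 3.447921690349865 423
 rib 117 80 ((-22.693439483642578, 117.64524841308594), (50.659908294677734, 14.649622917175293), 3.218571901321411) 87.44521949054767
 rib 39 79 ((-22.370716094970703, 39.84479522705078), (14.285609245300293, 49.673831939697266), 89.92240905761719) 87.97097177644129
 bright y bands (array([ 0,  0,  0,  0,  0, 17, 41, 39, 40, 39, 39, 40, 39, 38, 38, 40, 37,
       39, 36, 40, 42, 39, 12,  0,  0, 34, 38, 41, 39, 38, 40, 40, 39, 37,
       40, 40, 40, 36, 40, 39, 40, 30,  0,  0,  8]), array([-172, -168, -164, -160, -156, -152, -148, -144, -140, -136, -132,
       -128, -124, -120, -116, -112, -108, -104, -100,  -96,  -92,  -88,
        -84,  -80,  -76,  -72,  -68,  -64,  -60,  -56,  -52,  -48,  -44,
        -40,  -36,  -32,  -28,  -24,  -20,  -16,  -12,   -8,   -4,    0,
          4,    8]))
 prof -39 [(-93, -2), (-79, 30), (-75, 21), (-72, 29), (-68, 28), (-64, 26), (-56, 0), (-53, 1), (-49, 0), (-45, 3), (-41, 2), (-37, -5), (-32, -4), (-28, -2), (-24, -4), (-19, 1), (-15, 1), (-12, 1), (-8, -1), (-4, -1),
[... 3055 characters left out ...]
, (80, -7)]
 edge -150 [(-70, 29.1), (-50, 29.4), (-30, 35.1), (-10, 39.1), (10, 49.1), (30, 54.0), (50, 60.1), (70, 54.6), (90, 53.0)]
 edge -154 [(-70, 14.9), (-50, 20.4), (-30, 29.3), (-10, 33.6), (10, 35.3), (30, 44.1), (50, 48.2), (70, 53.1), (90, 53.6)]
 edge -158 [(-70, 13.4), (-50, 17.9), (-30, 24.4), (-10, 29.2), (10, 36.1), (30, 39.6), (50, 47.5), (70, 52.0), (90, 56.2)]
 edge -162 [(-70, 15.0), (-50, 17.3), (-30, 22.1), (-10, 26.9), (10, 36.6), (30, 30.5), (50, 31.0), (70, 45.8)]
 edge -166 [(10, 35.9), (50, 20.2)]
 bbox [[ -81.77663595 -163.19985382]
 [  81.66845704  147.82029801]] ((604.686279296875, 159.11581420898438), (169.2240447998047, 325.6090393066406), 5.118307113647461)
```

```bash
cat >> h.py <<'E'
def to(x,y,z,psi):
    s=env.read_state();p=s["position"];k=s["tcp_rot"][2];d=np.array([x,y,z])-p
    t=(psi-k+np.pi)%(2*np.pi)-np.pi
    print("clock %.1f"%s["clock"],"tcp",np.round(p*1000,1),"rpy",np.round(s["tcp_rot"],3),"q6 %.2f"%s["qpos"][5],"F",np.round(s["force"],1),"w %.3f"%s["width"])
    for a in(k,psi): print(" psi %.3f: tool cm x %.2f y %.2f z %.2f turn %.3f"%(a,100*(np.cos(a)*d[0]+np.sin(a)*d[1]),100*(np.sin(a)*d[0]-np.cos(a)*d[1]),-100*d[2],-t))
E
python3 -c "
from h import *
to(.6525,-.1603,.12,-.233)"
```

```text
clock 0.1 tcp [174.1 547.8 230.8] rpy [-3.141 -0.     2.834] q6 -0.13 F [-0.2 -0.6  0.1] w 1.002
 psi 2.834: tool cm x -67.04 y -52.98 z 11.08 turn 3.067
 psi -0.233: tool cm x 62.89 y 57.85 z 11.08 turn 3.067
```

>>> apply_moves --steps '[-1, -3.3, -2.65, 0, 0, -1, -3.3, -2.65, 0, 0, -1, -3.3, -2.65, 0, 0, -1, -3.3, -2.65, 0, 0, -1, -3.3, -2.65, 0, 0, -1, -3.3, -2.65, 0, 0, -1, -3.3, -2.65, 0, 0, -1, -3.3, -2.65, 0, 0, -1, -3.3, -2.65, 0, 0, -1, -3.3, -2.65, 0, 0, -1, -3.3, -2.65, 0, 0, -1, -3.3, -2.65, 0, 0, -1, -3.3, -2.65, 0, 0, -1, -3.3, -2.65, 0, 0, -1, -3.3, -2.65, 0, 0, -1, -3.3, -2.65, 0, 0, -1, -3.3, -2.65, 0, 0, -1, -3.3, -2.65, 0, 0, -1, -3.3, -2.65, 0, 0, -1, -3.3, -2.65, 0, 0]'

```text
clock: 1.77
position: [0.636, -0.1481, 0.2308]
tcp_rot: [-3.142, -0.001, 2.834]
force: [0.9, 1.0, 0.4]
width: 1.0
finger_force: 0.0
```

>>> apply_moves --steps '[-1, 0, 0, 0, 0.12, -1, 0, 0, 0, 0.12, -1, 0, 0, 0, 0.12, -1, 0, 0, 0, 0.12, -1, 0, 0, 0, 0.12, -1, 0, 0, 0, 0.12, -1, 0, 0, 0, 0.12, -1, 0, 0, 0, 0.12, -1, 0, 0, 0, 0.12, -1, 0, 0, 0, 0.12, -1, 0, 0, 0, 0.12, -1, 0, 0, 0, 0.12, -1, 0, 0, 0, 0.12, -1, 0, 0, 0, 0.12, -1, 0, 0, 0, 0.12, -1, 0, 0, 0, 0.12, -1, 0, 0, 0, 0.12, -1, 0, 0, 0, 0.12, -1, 0, 0, 0, 0.12, -1, 0, 0, 0, 0.12]'

```text
clock: 3.43
position: [0.6352, -0.1461, 0.2309]
tcp_rot: [-3.141, 0.001, 0.428]
force: [0.5, -0.3, -0.1]
width: 0.998
finger_force: 0.0
```

```bash
python3 -c "
from h import *
to(.6525,-.1603,.10,-.233)"
```

```text
clock 3.4 tcp [ 635.2 -146.1  230.9] rpy [-3.141e+00  1.000e-03  4.280e-01] q6 0.80 F [ 0.5 -0.3 -0.1] w 0.998
 psi 0.428: tool cm x 0.98 y 2.01 z 13.09 turn 0.661
 psi -0.233: tool cm x 2.01 y 0.98 z 13.09 turn 0.661
```

>>> apply_moves --steps '[-1, 0, 0, 0, 0.11, -1, 0, 0, 0, 0.11, -1, 0, 0, 0, 0.11, -1, 0, 0, 0, 0.11, -1, 0, 0, 0, 0.11, -1, 0, 0, 0, 0.11, -0.3, 2, 1, 0, 0, -0.3, 0, 0, 3.5, 0, -0.3, 0, 0, 3.5, 0, -0.3, 0, 0, 3.5, 0, -0.3, 0, 0, 3.5, 0, -0.3, 0, 0, 1.5, 0, -0.3, 0, 0, 0, 0]'

```text
clock: 4.52
position: [0.6505, -0.1597, 0.0715]
tcp_rot: [-3.141, 0.007, -0.226]
force: [-0.2, 0.1, -0.7]
width: 0.648
finger_force: 0.0
```

```bash
python3 -c "
from h import *
to(.6525,-.1603,.03,-.233)
s=snapshot('side');cv2.imwrite('pics/g1.png',cv2.resize(s['pixels'][180:300,250:410],None,fx=4,fy=4)[...,::-1])"
```

```text
clock 4.5 tcp [ 650.5 -159.7   71.5] rpy [-3.141  0.007 -0.226] q6 1.44 F [-0.2  0.1 -0.7] w 0.648
 psi -0.226: tool cm x 0.20 y 0.01 z 4.15 turn 0.007
 psi -0.233: tool cm x 0.20 y 0.01 z 4.15 turn 0.007
```

View pics/g1.png

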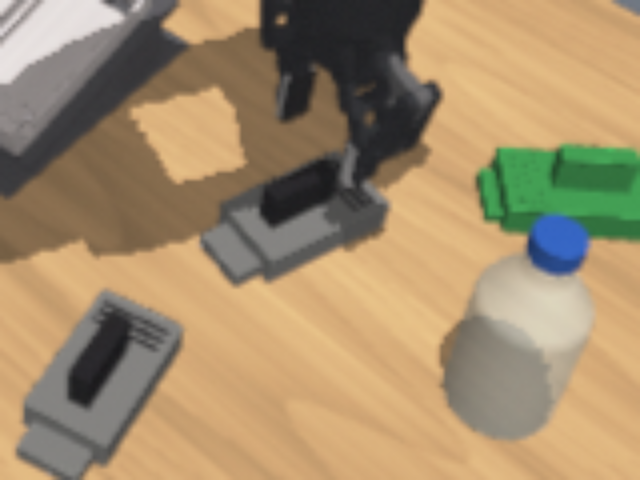

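The fingers straddle the far cassette's rib at crop (300,185), near its tail end. Going down, closing, and lifting a little.

>>> apply_moves --steps '[-0.3, 0.2, 0, 2.1, 0, -0.3, 0, 0, 2.0, 0, -0.3, 0, 0, 0, 0, 1, 0, 0, 0, 0, 1, 0, 0, 0, 0, 1, 0, 0, 0, 0, 1, 0, 0, 0, 0, 1, 0, 0, 0, 0, 1, 0, 0, 0, 0, 1, 0, 0, 0, 0, 1, 0, 0, 0, 0]'

```text
clock: 5.48
position: [0.6554, -0.1609, 0.0372]
tcp_rot: [3.141, -0.003, -0.226]
force: [-0.2, 2.2, 8.9]
width: 0.145
finger_force: 61.4
```

>>> apply_moves --steps '[1, 0, 0, -3, 0, 1, 0, 0, -3, 0, 1, 0, 0, -3, 0, 1, 0, 0, -3, 0, 1, 0, 0, 0, 0, 1, 0, 0, 0, 0]'

```text
clock: 5.98
position: [0.6552, -0.1611, 0.1576]
tcp_rot: [3.141, -0.004, -0.226]
force: [0.1, -0.5, -4.2]
width: 0.143
finger_force: 60.0
```

```bash
cat >> h.py <<'E'
def held(psi,name=None,box=None):
    "fit underside/side of the held cassette: project points near the tool onto (along, height) of psi"
    p=env.read_state()["position"]
    for n in("side","top"):
        s=snapshot(n);W=pts(s);q=W.reshape(-1,3)-p
        a=q[:,0]*np.cos(psi)+q[:,1]*np.sin(psi);b=q[:,0]*np.sin(psi)-q[:,1]*np.cos(psi)
        c=s["pixels"].reshape(-1,3).astype(int)
        grey=(np.ptp(c,axis=1)<22)&(c.max(1)>60)&(c.max(1)<190)
        m=grey&(abs(a)<.1)&(abs(b)<.04)&(q[:,2]<.0)&(q[:,2]>-.09)&(q[:,2]+p[2]>.008)
        if n=="side" and name:
            M=np.array(s["cam_to_world"]);k=M[:3,:3].T@(p-M[:3,3]);u=int(s["fx"]*k[0]/k[2]+s["cx"]);v=int(s["fy"]*k[1]/k[2]+s["cy"])
            im=s["pixels"][max(0,v-70):v+70,max(0,u-90):u+90];cv2.imwrite(name,cv2.resize(im,None,fx=4,fy=4)[...,::-1])
        # block top: upper envelope per 8 mm bin
        out=[]
        for x in np.arange(-.1,.1,.008):
            k=m&(a>=x)&(a<x+.008)
            if k.sum()>3: out.append((round((x+.004)*1000),round(float(np.percentile(q[k,2],85))*1000,1),round(float(np.percentile(q[k,2],10))*1000,1)))
        print(n,out)
E
python3 -c "
from h import *
to(.6525,-.1603,.03,-.233)
held(-.226,'pics/h1.png')"
```

```text
clock 6.0 tcp [ 655.2 -161.1  157.6] rpy [ 3.141 -0.004 -0.226] q6 1.44 F [ 0.1 -0.5 -4.2] w 0.143
 psi -0.226: tool cm x -0.28 y -0.01 z 12.76 turn 0.007
 psi -0.233: tool cm x -0.28 y -0.01 z 12.76 turn 0.007
side [(-80, -27.8, -35.2), (-72, -27.0, -33.8), (-64, -26.6, -29.6), (-56, -15.8, -29.5), (-48, -14.1, -22.6), (-40, -14.8, -29.3), (-32, -13.9, -28.6), (-24, -14.8, -27.8), (-16, -14.2, -30.0), (-8, -14.1, -30.6), (0, -14.3, -30.0), (8, -14.4, -28.8), (16, -15.1, -29.5), (24, -14.7, -30.3), (32, -14.4, -25.5), (40, -15.0, -16.9)]
top [(-40, -11.8, -18.9), (-32, -14.0, -19.9), (-24, -13.5, -18.3), (-16, -12.1, -17.9), (-8, -13.5, -19.7)]
```

View pics/h1.png

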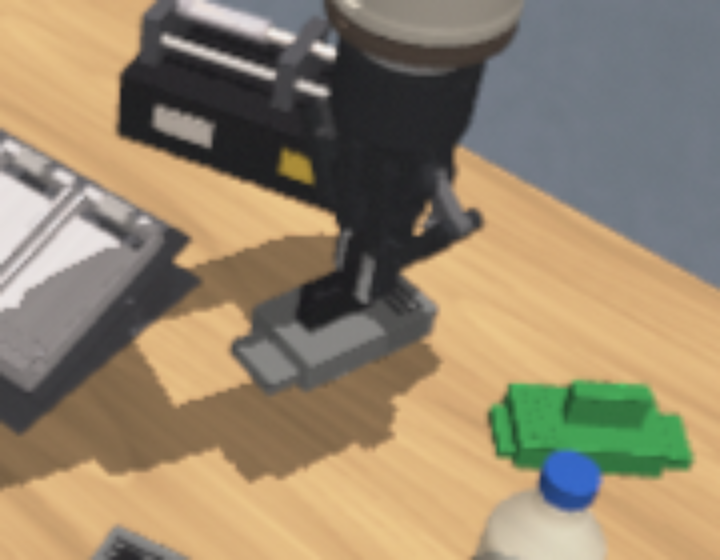

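>>> apply_moves --steps '[1, 0, 0, 0, -0.118, 1, 0, 0, 0, -0.118, 1, 0, 0, 0, -0.118, 1, 0, 0, 0, -0.118, 1, 0, 0, 0, -0.118, 1, 0, 0, 0, -0.118, 1, 0, 0, 0, -0.118, 1, 0, 0, 0, -0.118, 1, 0, 0, 0, -0.118, 1, 0, 0, 0, -0.118, 1, 0, 0, 0, -0.118, 1, 0, 0, 0, -0.118, 1, 0, 0, 0, -0.118, 1, 0, 0, 0, -0.118, 1, 0, 0, 0, -0.118, 1, 0, 0, 0, -0.118, 1, 3.4, 0.3, 0, 0, 1, 3.4, 0.3, 0, 0, 1, 3.4, 0.3, 0, 0, 1, 0, 0, 0, 0]'

```text
clock: 7.75
position: [0.6534, -0.0529, 0.1537]
tcp_rot: [-3.139, -0.003, 1.665]
force: [0.0, -0.7, -3.8]
width: 0.144
finger_force: 59.9
```

```bash
python3 -c "
from h import *
to(.656,-.0247,.105,1.659)"
```

```text
clock 7.8 tcp [653.4 -52.9 153.7] rpy [-3.139e+00 -3.000e-03  1.665e+00] q6 -0.29 F [ 0.  -0.7 -3.8] w 0.144
 psi 1.665: tool cm x 2.79 y 0.52 z 4.87 turn 0.006
 psi 1.659: tool cm x 2.79 y 0.50 z 4.87 turn 0.006
```

>>> apply_moves --steps '[1, 2.8, 0.5, 0, 0, 1, 0, 0, 2.5, 0, 1, 0, 0, 2.0, 0, 1, 0, 0, 0, 0, 1, 0, 0, 0.4, 0, 1, 0, 0, 0.4, 0, 1, 0, 0, 0.3, 0, 1, 0, 0, 0, 0]'

```text
clock: 8.42
position: [0.6572, -0.0318, 0.1014]
tcp_rot: [3.14, 0.003, 1.661]
force: [-7.2, -7.4, 12.8]
width: 0.143
finger_force: 62.3
```

>>> apply_moves --steps '[1, 0, 0, 0.3, 0, 1, 0, 0, 0.3, 0, 1, 0, 0, 0, 0]'

```text
clock: 8.67
position: [0.6574, -0.0331, 0.0963]
tcp_rot: [3.139, 0.005, 1.66]
force: [-8.8, -17.4, 19.7]
width: 0.141
finger_force: 64.4
```

```bash
python3 -c "
from h import *
to(.656,-.0247,.105,1.659)
held(1.659,'pics/h2.png')"
```

```text
clock 8.7 tcp [657.4 -33.1  96.3] rpy [3.139 0.005 1.66 ] q6 -0.25 F [ -8.8 -17.4  19.7] w 0.141
 psi 1.660: tool cm x 0.85 y -0.06 z -0.87 turn 0.001
 psi 1.659: tool cm x 0.85 y -0.06 z -0.87 turn 0.001
side [(-72, -33.3, -37.6), (-64, -32.2, -39.6), (-56, -20.1, -34.9), (-48, -18.6, -33.8), (-40, -16.9, -32.4), (-32, -16.3, -32.8), (-24, -15.3, -35.5), (-16, -14.8, -31.4), (-8, -14.1, -31.8), (0, -13.2, -31.8), (8, -12.2, -28.8), (16, -10.9, -31.5), (24, -9.7, -28.1), (32, -9.0, -29.2), (40, -9.7, -63.9), (48, -22.6, -61.8), (56, -26.1, -52.5), (64, -28.1, -59.7), (72, -20.0, -48.5), (80, -19.7, -57.5), (88, -19.0, -57.4), (96, -45.6, -59.4)]
top [(-64, -27.9, -35.9), (-56, -19.2, -35.7), (-48, -15.7, -20.9), (-40, -13.0, -20.4), (-32, -13.4, -24.7), (-24, -10.5, -18.0), (40, -11.3, -56.9), (48, -18.0, -43.9), (56, -29.8, -49.8), (64, -41.5, -48.0), (72, -45.9, -52.7)]
```

View pics/h2.png

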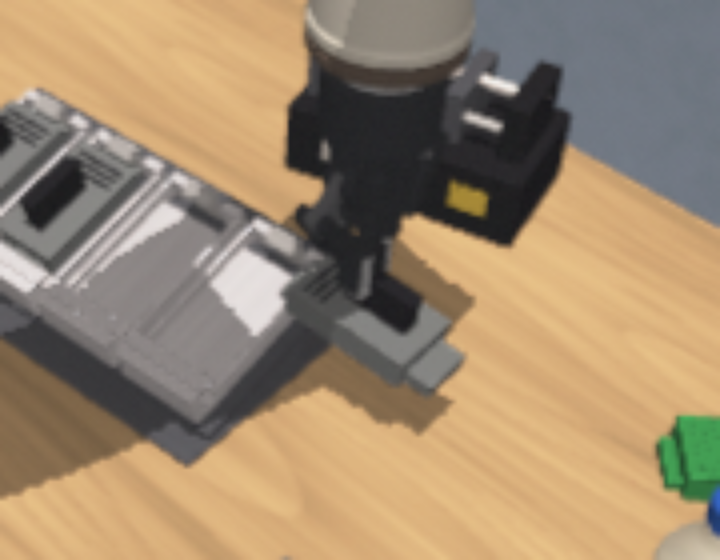

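The picture shows the tail (crop 290,290) catching the outer rail's edge and the cassette already tilted about 7°. The overlap is too small, so I'll back up, move in and press again.

>>> apply_moves --steps '[1, 0, 0, -1.3, 0, 1, 0, 0, 0, 0, 1, 1.0, 0, 0, 0, 1, 0, 0, 0, 0, 1, 0, 0, 0.5, 0, 1, 0, 0, 0.5, 0, 1, 0, 0, 0, 0]'

```text
clock: 9.35
position: [0.6558, -0.0219, 0.0972]
tcp_rot: [3.141, 0.003, 1.662]
force: [-9.0, -13.0, 19.9]
width: 0.144
finger_force: 65.9
```

>>> apply_moves --steps '[1, 0, 0, 0.4, 0, 1, 0, 0, 0.4, 0, 1, 0, 0, 0, 0]'

```text
clock: 9.6
position: [0.6561, -0.023, 0.0897]
tcp_rot: [3.14, 0.005, 1.661]
force: [-10.6, -20.3, 23.0]
width: 0.146
finger_force: 67.9
```

>>> apply_moves --steps '[1, 0, 0, 0.3, 0, 1, 0, 0, 0.3, 0, 1, 0, 0, 0, 0]'

```text
clock: 9.85
position: [0.6561, -0.0237, 0.0839]
tcp_rot: [3.14, 0.006, 1.66]
force: [-11.9, -25.8, 24.4]
width: 0.143
finger_force: 68.3
```

```bash
python3 -c "
from h import *
to(.656,-.0247,.105,1.659)
held(1.659,'pics/h3.png')"
```

```text
clock 9.8 tcp [656.1 -23.7  83.9] rpy [3.14  0.006 1.66 ] q6 -0.24 F [-11.9 -25.8  24.4] w 0.143
 psi 1.660: tool cm x -0.10 y -0.02 z -2.11 turn 0.001
 psi 1.659: tool cm x -0.10 y -0.02 z -2.11 turn 0.001
side [(-64, -50.7, -52.6), (-56, -46.8, -51.6), (-48, -30.3, -46.9), (-40, -26.3, -38.8), (-32, -23.7, -40.6), (-24, -19.3, -40.5), (-16, -15.2, -33.5), (-8, -10.3, -32.4), (0, -8.4, -29.1), (8, -3.5, -25.1), (16, -2.2, -21.7), (24, -4.2, -46.7), (32, -10.0, -52.0), (40, -11.2, -47.8), (48, -1.0, -43.7), (56, -4.3, -46.7), (64, -7.5, -44.6), (72, -5.8, -45.7), (80, -7.7, -44.1), (88, -31.0, -45.5), (96, -22.1, -45.3)]
top [(-56, -45.0, -51.6), (-48, -27.6, -44.2), (-40, -25.0, -31.9), (-32, -18.1, -29.2), (-24, -16.0, -25.8), (-16, -14.0, -17.5), (32, -44.4, -46.9), (40, -0.6, -36.9), (48, -1.1, -39.2), (56, -5.3, -37.6), (64, -17.8, -35.8), (72, -32.0, -39.8)]
```

>>> apply_moves --steps '[1, 0, 0, 0.3, 0, 1, 0, 0, 0, 0]'

```text
clock: 10.12
position: [0.6562, -0.0236, 0.0809]
tcp_rot: [3.14, 0.006, 1.66]
force: [-10.7, -26.4, 22.2]
width: 0.144
finger_force: 67.5
```

>>> apply_moves --steps '[1, 0, 0, -3, 0, 1, -1, 0, -3, 0, 1, 0, 0, -3, 0, 1, 0, 0, 0, 0, 1, 0, 0, 0, 0]'

```text
clock: 10.53
position: [0.6572, -0.0302, 0.1702]
tcp_rot: [3.139, 0.001, 1.662]
force: [0.0, 0.0, -4.0]
width: 0.143
finger_force: 64.5
```

```bash
cat >> h.py <<'E'
def tilt(psi):
    p=env.read_state()["position"];s=snapshot("side");q=pts(s).reshape(-1,3)-p
    a=q[:,0]*np.cos(psi)+q[:,1]*np.sin(psi);b=q[:,0]*np.sin(psi)-q[:,1]*np.cos(psi)
    c=s["pixels"].reshape(-1,3).astype(int);g=(np.ptp(c,axis=1)<25)&(c.max(1)>60)
    m=g&(abs(a)<.075)&(abs(b)<.03)&(q[:,2]<.03)&(q[:,2]>-.08)
    Q=np.c_[a,b,q[:,2]][m];best=None;rng=np.random.default_rng(0)
    for _ in range(600):   # ransac plane: block top
        t=Q[rng.choice(len(Q),3,False)];n=np.cross(t[1]-t[0],t[2]-t[0]);l=np.linalg.norm(n)
        if l<1e-7: continue
        n=n/l*np.sign(n[2] or 1)
        if n[2]<.75 or abs(n[1])>.25: continue
        i=abs((Q-t[0])@n)<.002
        if best is None or i.sum()>best.sum(): best=i
    T=Q[best];A=np.c_[T[:,:2],np.ones(len(T))];k=np.linalg.lstsq(A,T[:,2],rcond=None)[0]
    print("block top: n",len(T),"tilt %.1f deg roll %.1f deg, height under tcp %.1f mm"%(np.degrees(np.arctan(k[0])),np.degrees(np.arctan(k[1])),k[2]*1000),
     "along %s across %s mm"%(np.round(np.percentile(T[:,0],[1,99])*1000,1),np.round(np.percentile(T[:,1],[1,99])*1000,1)))
    # lowest points (nose) 
    sel=Q[(Q[:,0]<-.04)];print("nose ext along",np.round(np.percentile(sel[:,0],1)*1000,1),"lowest z",np.round(np.percentile(sel[:,2],1)*1000,1))
E
python3 -c "
from h import *
to(.656,-.0247,.105,1.659)
tilt(1.66); held(1.66,'pics/h4.png')"
```

```text
clock 10.5 tcp [657.2 -30.2 170.2] rpy [3.139e+00 1.000e-03 1.662e+00] q6 -0.25 F [ 0.  0. -4.] w 0.143
 psi 1.662: tool cm x 0.56 y -0.07 z 6.52 turn 0.003
 psi 1.659: tool cm x 0.55 y -0.08 z 6.52 turn 0.003
block top: n 276 tilt 26.6 deg roll -0.4 deg, height under tcp -8.2 mm along [-48.9  34.5] across [-28.8  22.5] mm
nose ext along -60.7 lowest z -57.8
side [(-64, -50.0, -52.2), (-56, -48.7, -53.4), (-48, -30.4, -48.7), (-40, -26.9, -46.5), (-32, -23.8, -42.8), (-24, -18.8, -39.3), (-16, -14.7, -36.6), (-8, -10.9, -31.8), (0, -6.8, -30.3), (8, -3.4, -21.4), (16, -2.9, -21.0), (24, -3.0, -20.3), (32, -2.5, -12.8), (40, -1.5, -8.8), (48, -0.8, -5.5), (80, -89.5, -89.9)]
top [(-56, -45.5, -53.9), (-48, -30.7, -46.4), (-40, -26.2, -32.3), (-32, -21.4, -31.6), (-24, -19.2, -26.1), (40, -0.2, -3.8), (48, -2.8, -8.9), (56, -2.3, -5.4)]
```

View pics/h4.png

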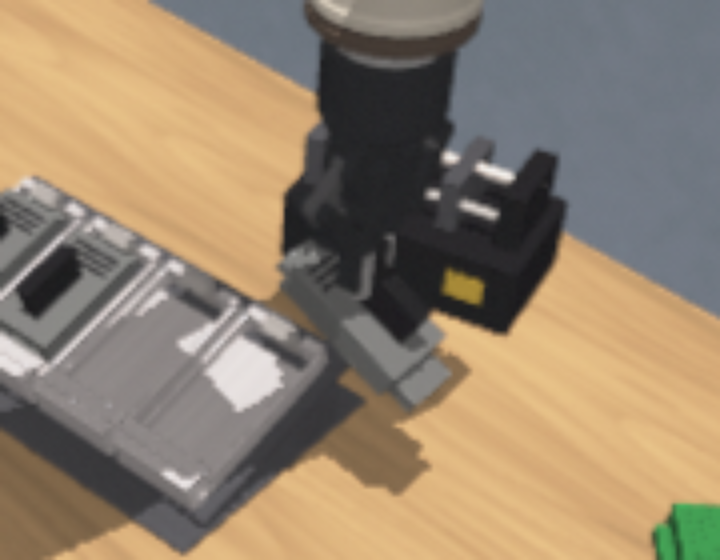

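The cassette is now tilted about 27°, nose down at crop (420,385). I need a few more degrees, so I'll press once more.

>>> apply_moves --steps '[1, 0.8, 0, 2.5, 0, 1, 0, 0, 2.5, 0, 1, 0, 0, 2.5, 0, 1, 0, 0, 0.9, 0, 1, 0, 0, 0.6, 0, 1, 0, 0, 0.5, 0, 1, 0, 0, 0, 0]'

```text
clock: 11.27
position: [0.6561, -0.0241, 0.0748]
tcp_rot: [-3.142, 0.003, 1.661]
force: [-5.9, -14.8, 13.7]
width: 0.146
finger_force: 74.2
```

>>> apply_moves --steps '[1, 0, 0, -3, 0, 1, -1, 0, -3, 0, 1, 0, 0, -3, 0, 1, 0, 0, 0, 0, 1, 0, 0, 0, 0]'

```text
clock: 11.68
position: [0.6573, -0.0322, 0.1655]
tcp_rot: [3.14, 0.001, 1.662]
force: [-1.1, -0.2, -4.8]
width: 0.147
finger_force: 70.7
```

```bash
python3 -c "
from h import *
to(.656,-.0247,.105,1.659)
tilt(1.66)"
```

```text
clock 11.7 tcp [657.3 -32.2 165.5] rpy [3.140e+00 1.000e-03 1.662e+00] q6 -0.26 F [-1.1 -0.2 -4.8] w 0.147
 psi 1.662: tool cm x 0.76 y -0.06 z 6.05 turn 0.003
 psi 1.659: tool cm x 0.76 y -0.07 z 6.05 turn 0.003
block top: n 260 tilt 37.2 deg roll -1.3 deg, height under tcp -8.4 mm along [-41.6  32.3] across [-29.1  24.2] mm
nose ext along -50.2 lowest z -63.6
```

>>> apply_moves --steps '[1, 0, 0, -2, 0.121, 1, 0, 0, 0, 0.121, 1, 0, 0, 0, 0.121, 1, 0, 0, 0, 0.121, 1, 0, 0, 0, 0.121, 1, 0, 0, 0, 0.121, 1, 0, 0, 0, 0.121, 1, 0, 0, 0, 0.121, 1, 0, 0, 0, 0.121, 1, 0, 0, 0, 0.121, 1, 0, 0, 0, 0.121, 1, 0, 0, 0, 0.121, 1, 0, 0, 0, 0.121, 1, 0, 0, 0, 0, 1, -0.8, -3.5, 0, 0, 1, -0.8, -3.5, 0, 0, 1, -0.8, -3.5, 0, 0, 1, -0.8, -3.5, 0, 0, 1, 0, 0, 0, 0]'

```text
clock: 13.32
position: [0.6102, 0.1099, 0.1832]
tcp_rot: [-3.14, 0.002, 0.098]
force: [-1.0, -0.3, -3.3]
width: 0.146
finger_force: 70.5
```

```bash
python3 -c "
from h import *
to(.6086,.1218,.11,.088)
tilt(.088)"
```

```text
clock 13.3 tcp [610.2 109.9 183.2] rpy [-3.14e+00  2.00e-03  9.80e-02] q6 1.53 F [-1.  -0.3 -3.3] w 0.146
 psi 0.098: tool cm x -0.05 y -1.20 z 7.32 turn 0.010
 psi 0.088: tool cm x -0.06 y -1.20 z 7.32 turn 0.010
block top: n 262 tilt 37.2 deg roll 0.3 deg, height under tcp -8.7 mm along [-42.   33.9] across [-25.6  29.6] mm
nose ext along -50.2 lowest z -69.0
```

>>> apply_moves --steps '[1, 0, -1.2, 2.5, 0.01, 1, 0, 0, 2.5, 0, 1, 0, 0, 2.3, 0, 1, 0, 0, 0, 0, 1, 0, 0, 0.5, 0, 1, 0, 0, 0.4, 0, 1, 0, 0, 0, 0]'

```text
clock: 13.95
position: [0.6118, 0.1162, 0.1026]
tcp_rot: [3.141, -0.0, 0.079]
force: [-0.1, -1.0, -3.5]
width: 0.144
finger_force: 70.6
```

>>> apply_moves --steps '[1, 0, 0, 0.3, 0, 1, 0, 0, 0.3, 0, 1, 0, 0, 0, 0]'

```text
clock: 14.2
position: [0.6136, 0.117, 0.0996]
tcp_rot: [-3.141, -0.007, 0.079]
force: [1.9, 4.7, 18.9]
width: 0.148
finger_force: 75.8
```

```bash
python3 -c "
from h import *
to(.6086,.1218,.11,.088)
tilt(.088)"
```

```text
clock 14.2 tcp [613.6 117.   99.6] rpy [-3.141 -0.007  0.079] q6 1.56 F [ 1.9  4.7 18.9] w 0.148
 psi 0.079: tool cm x -0.46 y -0.51 z -1.04 turn -0.009
 psi 0.088: tool cm x -0.46 y -0.52 z -1.04 turn -0.009
block top: n 231 tilt 34.6 deg roll 3.0 deg, height under tcp -8.4 mm along [-73.3  33.1] across [-25.5  29.6] mm
nose ext along -74.4 lowest z -76.5
```

>>> apply_moves --steps '[1, 0, 0, -0.8, 0, 1, 0, 0, 0, 0, 1, -0.3, -0.5, 0, -0.009, 1, 0, 0, 0, 0, 1, 0, 0, 0, 0]'

```text
clock: 14.67
position: [0.6077, 0.1215, 0.1039]
tcp_rot: [3.142, 0.001, 0.088]
force: [-0.0, -0.9, -2.9]
width: 0.146
finger_force: 72.8
```

```bash
python3 -c "
from h import *
to(.6086,.1218,.11,.088)
tilt(.088)"
```

```text
clock 14.7 tcp [607.7 121.5 103.9] rpy [3.142e+00 1.000e-03 8.800e-02] q6 1.56 F [-0.  -0.9 -2.9] w 0.146
 psi 0.088: tool cm x 0.09 y -0.03 z -0.61 turn 0.000
 psi 0.088: tool cm x 0.09 y -0.03 z -0.61 turn 0.000
block top: n 260 tilt 36.8 deg roll -1.1 deg, height under tcp -8.6 mm along [-72.6  33.8] across [-25.   29.8] mm
nose ext along -74.3 lowest z -78.7
```

>>> apply_moves --steps '[1, 0, 0, 0.4, 0, 1, 0, 0, 0.3, 0, 1, 0, 0, 0.3, 0, 1, 0, 0, 0.2, 0, 1, 0, 0, 0, 0]'

```text
clock: 15.13
position: [0.6105, 0.121, 0.0949]
tcp_rot: [3.141, -0.006, 0.088]
force: [5.9, -0.4, 22.2]
width: 0.141
finger_force: 76.1
```

```bash
python3 -c "
from h import *
to(.6086,.1218,.0925,.088)
tilt(.088)"
```

```text
clock 15.1 tcp [610.5 121.   94.9] rpy [ 3.141 -0.006  0.088] q6 1.56 F [ 5.9 -0.4 22.2] w 0.141
 psi 0.088: tool cm x -0.18 y -0.10 z 0.24 turn -0.000
 psi 0.088: tool cm x -0.18 y -0.10 z 0.24 turn -0.000
block top: n 226 tilt 33.5 deg roll -2.5 deg, height under tcp -7.1 mm along [-71.3  34.5] across [-27.1  29.8] mm
nose ext along -74.6 lowest z -70.8
```

>>> apply_moves --steps '[1, 0, 0, 0.3, 0, 1, 0, 0, 0.2, 0, 1, 0, 0, 0, 0]'

```text
clock: 15.43
position: [0.611, 0.121, 0.0903]
tcp_rot: [3.141, -0.008, 0.088]
force: [9.1, -1.8, 25.0]
width: 0.145
finger_force: 80.5
```

```bash
python3 -c "
from h import *
to(.6086,.1218,.0925,.088)
tilt(.088)"
```

```text
clock 15.4 tcp [611.  121.   90.3] rpy [ 3.141 -0.008  0.088] q6 1.56 F [ 9.1 -1.8 25. ] w 0.145
 psi 0.088: tool cm x -0.23 y -0.10 z -0.22 turn -0.000
 psi 0.088: tool cm x -0.23 y -0.10 z -0.22 turn -0.000
block top: n 254 tilt 29.3 deg roll 2.0 deg, height under tcp -7.5 mm along [-74.3  34.3] across [-26.7  29.4] mm
nose ext along -74.8 lowest z -66.9
```

>>> apply_moves --steps '[1, 0, -0.05, -0.2, 0, 1, -0.45, 0, 0.12, 0, 1, -0.45, 0, 0.13, 0, 1, -0.45, 0, 0.13, 0, 1, -0.3, 0, 0.1, 0, 1, 0, 0, 0, 0]'

```text
clock: 15.98
position: [0.5949, 0.1203, 0.0874]
tcp_rot: [3.141, -0.01, 0.088]
force: [17.5, 1.8, 16.9]
width: 0.14
finger_force: 80.8
```

```bash
python3 -c "
from h import *
to(.5892,.1200,.0863,.088)
tilt(.088)"
```

```text
clock 16.0 tcp [594.9 120.3  87.4] rpy [ 3.141 -0.01   0.088] q6 1.56 F [17.5  1.8 16.9] w 0.140
 psi 0.088: tool cm x -0.57 y -0.02 z 0.11 turn -0.000
 psi 0.088: tool cm x -0.57 y -0.02 z 0.11 turn -0.000
block top: n 286 tilt 32.2 deg roll -2.6 deg, height under tcp -5.9 mm along [-68.1  32.1] across [-25.9  29.5] mm
nose ext along -68.7 lowest z -77.4
```

>>> apply_moves --steps '[0.4, 0, 0, 0, 0, 0.4, 0, 0, 0, 0, 0.4, 0, 0, 0, 0, 0.4, 0, 0, 0, 0, 0.4, 0, 0, 0, 0, 0.4, 0, 0, -2.5, 0, 0.4, 0, 0, -2.5, 0, 1, 0, 0, -2, 0, 1, 1.8, 0, 0, 0, 1, 1.8, 0, 0, 0, 1, 0, 0, 0, 0, 1, 0, 0, 0, 0]'

```text
clock: 17.03
position: [0.6275, 0.1234, 0.1537]
tcp_rot: [3.142, 0.001, 0.088]
force: [-0.6, 0.0, -0.3]
width: 0.002
finger_force: 0.0
```

```bash
python3 -c "
from h import *
to(.6079+.0237,.1217+.002,.10,.088)
s=snapshot('side');cv2.imwrite('pics/i1.png',cv2.resize(s['pixels'][110:240,150:330],None,fx=4,fy=4)[...,::-1])"
```

```text
clock 17.0 tcp [627.5 123.4 153.7] rpy [3.142e+00 1.000e-03 8.800e-02] q6 1.56 F [-0.6  0.  -0.3] w 0.002
 psi 0.088: tool cm x 0.41 y 0.00 z 5.37 turn -0.000
 psi 0.088: tool cm x 0.41 y 0.00 z 5.37 turn -0.000
```

View pics/i1.png

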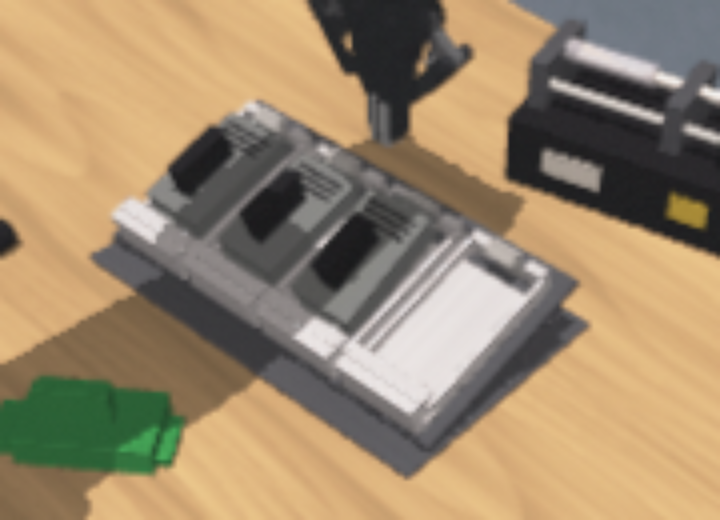

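The first cassette sits in the third bay (crop 365,260), nose under the lip and tail resting on the latch. I'll press the tail down with closed fingers.

>>> apply_moves --steps '[1, 0.5, 0, 0, 0, 1, 0, 0, 3, 0, 1, 0, 0, 2.5, 0, 1, 0, 0, 0.8, 0, 1, 0, 0, 0.4, 0, 1, 0, 0, 0.4, 0, 1, 0, 0, 0, 0]'

```text
clock: 17.67
position: [0.6326, 0.1239, 0.0838]
tcp_rot: [3.142, -0.0, 0.088]
force: [-0.1, -0.3, 0.3]
width: 0.002
finger_force: 0.0
```

>>> apply_moves --steps '[1, 0, 0, 0.3, 0, 1, 0, 0, 0.3, 0, 1, 0, 0, 0.2, 0, 1, 0, 0, 0, 0]'

```text
clock: 18.0
position: [0.6327, 0.1239, 0.0759]
tcp_rot: [3.142, -0.001, 0.088]
force: [-1.3, 0.2, 5.0]
width: -0.003
finger_force: 2.2
```

>>> apply_moves --steps '[1, 0, 0, 0.2, 0, 1, 0, 0, 0.2, 0, 1, 0, 0, 0, 0]'

```text
clock: 18.25
position: [0.633, 0.1239, 0.0752]
tcp_rot: [3.141, -0.003, 0.088]
force: [-17.3, -2.1, 39.8]
width: -0.001
finger_force: 21.8
```

>>> apply_moves --steps '[1, 0, 0, 0.2, 0, 1, 0, 0, 0.2, 0, 1, 0, 0, 0, 0]'

```text
clock: 18.5
position: [0.6333, 0.124, 0.0747]
tcp_rot: [3.141, -0.005, 0.088]
force: [-35.4, -4.2, 80.3]
width: -0.002
finger_force: 43.6
```

Force climbs stiffly at 0.0747 m, where the home height was predicted at 0.0744. Backing off to check.

>>> apply_moves --steps '[1, 0, 0, -1, 0, 1, 0, 0, -3, 0, 1, 0, 0, -3, 0, 1, 0, 0, -3, 0, -0.3, 0, 3.5, 0, 0, -0.3, 0, 3.5, 0, 0, -0.3, 0, 3.5, 0, 0, -0.3, 0, 3.5, 0, 0, -0.3, 0, 3.5, 0, 0, -0.3, 0, 3.5, 0, 0, -0.3, 0, 3.5, 0, 0, -0.3, 0, 3.5, 0, 0, -0.3, 0, 0, 0, 0]'

```text
clock: 19.58
position: [0.6568, -0.1609, 0.1669]
tcp_rot: [3.14, 0.001, 0.084]
force: [-0.2, -0.2, 0.4]
width: 0.65
finger_force: 0.0
```

```bash
cat >> h.py <<'E'
def bays():
    c=np.array([.6045,.1605]);yaw=.088;R=np.array([[np.cos(yaw),np.sin(yaw)],[-np.sin(yaw),np.cos(yaw)]])
    for n in("top","side"):
        W=pts(snapshot(n)).reshape(-1,3);L=(W[:,:2]-c)@R.T*1000;z=W[:,2]*1000;h=z-.286*L[:,0]-40
        for y0 in(117,39,-39,-117):
            m=(abs(L[:,1]-y0)<30)&(abs(L[:,0])<60)&(h>45)&(h<75)
            b=(abs(L[:,1]-y0)<26)&(abs(L[:,1]-y0)>12)&(abs(L[:,0]+8)<38)
            A=np.c_[L[b],np.ones(b.sum())];k=np.linalg.lstsq(A,z[b],rcond=None)[0]
            r=cv2.minAreaRect(L[m].astype(np.float32)) if m.sum()>5 else None
            print(n,y0,"rib c",np.round(r[0],1) if r else None,"n",m.sum(),"block top: slope %.3f, cross %.3f, z0 %.1f"%tuple(k))
E
python3 -c "
from h import *
to(.4633+.01*.965,-.1567+.01*.262,.07,.265)
bays()"
```

```text
clock 19.6 tcp [ 656.8 -160.9  166.9] rpy [3.14e+00 1.00e-03 8.40e-02] q6 1.13 F [-0.2 -0.2  0.4] w 0.650
 psi 0.084: tool cm x -18.26 y -2.22 z 9.69 turn -0.181
 psi 0.265: tool cm x -17.56 y -5.47 z 9.69 turn -0.181
top 117 rib c [-23.3 117.1] n 83 block top: slope 0.293, cross 0.005, z0 65.9
top 39 rib c [-22.6  39.7] n 81 block top: slope 0.286, cross -0.010, z0 66.0
top -39 rib c [-24.2 -39.4] n 73 block top: slope 0.290, cross -0.009, z0 65.7
top -117 rib c None n 0 block top: slope 0.302, cross -0.010, z0 40.3
side 117 rib c [-21.6 116.3] n 84 block top: slope 0.284, cross 0.038, z0 59.6
side 39 rib c [-22.4  38.1] n 96 block top: slope 0.297, cross 0.072, z0 61.6
side -39 rib c [-22.5 -41.3] n 99 block top: slope 0.293, cross 0.015, z0 65.1
side -117 rib c None n 0 block top: slope 0.290, cross -0.016, z0 37.8
```

The first cassette is home: slope and heights match the cassettes that were already loaded. Now the second one.

>>> apply_moves --steps '[-0.3, 0, 0, 0, -0.09, -0.3, 0, 0, 0, -0.09, -0.3, 0, 0, 0, 0, -0.3, -2.9, -0.9, 0, 0, -0.3, -2.9, -0.9, 0, 0, -0.3, -2.9, -0.9, 0, 0, -0.3, -2.9, -0.9, 0, 0, -0.3, -2.9, -0.9, 0, 0, -0.3, -2.9, -0.9, 0, 0, -0.3, 0, 0, 3.0, 0, -0.3, 0, 0, 3.0, 0, -0.3, 0, 0, 3.0, 0, -0.3, 0, 0, 0, 0]'

```text
clock: 20.77
position: [0.4725, -0.1472, 0.073]
tcp_rot: [-3.137, 0.005, 0.266]
force: [-1.3, 0.8, -1.9]
width: 0.652
finger_force: 0.0
```

```bash
python3 -c "
from h import *
to(.473,-.1541,.033,.265)
s=snapshot('side');cv2.imwrite('pics/g2.png',cv2.resize(s['pixels'][200:320,210:370],None,fx=4,fy=4)[...,::-1])"
```

```text
clock 20.8 tcp [ 472.5 -147.2   73. ] rpy [-3.137  0.005  0.266] q6 0.85 F [-1.3  0.8 -1.9] w 0.652
 psi 0.266: tool cm x -0.13 y 0.68 z 4.00 turn 0.001
 psi 0.265: tool cm x -0.13 y 0.68 z 4.00 turn 0.001
```

View pics/g2.png

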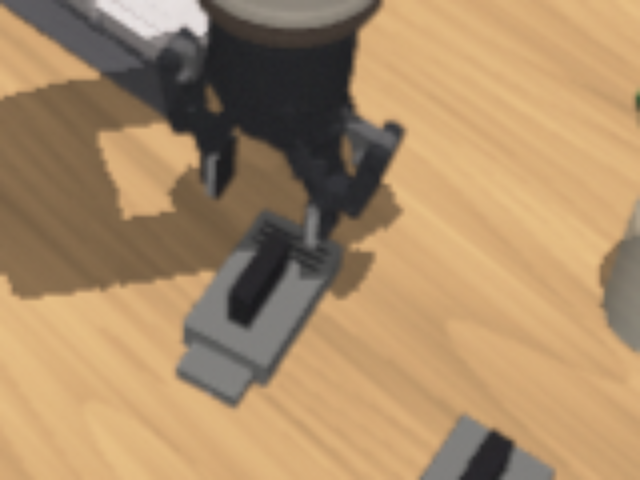

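The fingers are above the near cassette's rib (crop 262,275) and 7 mm off to one side. Correcting that, then grasping and lifting.

>>> apply_moves --steps '[-0.3, -0.1, 0.7, 0, 0, -0.3, 0, 0, 2.0, 0, -0.3, 0, 0, 1.9, 0, -0.3, 0, 0, 0, 0, 1, 0, 0, 0, 0, 1, 0, 0, 0, 0, 1, 0, 0, 0, 0, 1, 0, 0, 0, 0, 1, 0, 0, 0, 0, 1, 0, 0, 0, 0, 1, 0, 0, 0, 0, 1, 0, 0, 0, 0]'

```text
clock: 21.82
position: [0.4765, -0.1562, 0.0398]
tcp_rot: [3.14, -0.002, 0.268]
force: [-1.1, 3.9, 10.0]
width: 0.139
finger_force: 62.5
```

>>> apply_moves --steps '[1, 0, 0, -3, 0, 1, 0, 0, -3, 0, 1, 0, 0, -3, 0, 1, 0, 0, -3, 0, 1, 0, 0, 0, 0, 1, 0, 0, 0, 0]'

```text
clock: 22.32
position: [0.4764, -0.1563, 0.1601]
tcp_rot: [3.139, -0.002, 0.268]
force: [-0.4, -0.1, -3.7]
width: 0.142
finger_force: 61.0
```

```bash
python3 -c "
from h import *
to(.656,-.0247,.11,1.659)
tilt(.266)"
```

```text
clock 22.3 tcp [ 476.4 -156.3  160.1] rpy [ 3.139e+00 -2.000e-03  2.680e-01] q6 0.83 F [-0.4 -0.1 -3.7] w 0.142
 psi 0.268: tool cm x 20.80 y -7.94 z 5.01 turn -1.391
 psi 1.659: tool cm x 11.53 y 19.05 z 5.01 turn -1.391
block top: n 532 tilt 0.4 deg roll -0.9 deg, height under tcp -17.7 mm along [-60.1  33.8] across [-27.1  27.9] mm
nose ext along -74.6 lowest z -37.4
```

>>> apply_moves --steps '[1, 0, 0, 0, -0.116, 1, 0, 0, 0, -0.116, 1, 0, 0, 0, -0.116, 1, 0, 0, 0, -0.116, 1, 0, 0, 0, -0.116, 1, 0, 0, 0, -0.116, 1, 0, 0, 0, -0.116, 1, 0, 0, 0, -0.116, 1, 0, 0, 0, -0.116, 1, 0, 0, 0, -0.116, 1, 0, 0, 0, -0.116, 1, 0, 0, 0, -0.116, 1, 0, 3.2, 0, 0, 1, 0, 3.2, 0, 0, 1, 0, 3.2, 0, 0, 1, 0, 3.2, 0, 0, 1, 0, 3.2, 0, 0, 1, 0, 3.2, 0, 0, 1, 2.5, 0, 0, 0, 1, 2.5, 0, 0, 0]'

```text
clock: 24.03
position: [0.6629, -0.089, 0.1543]
tcp_rot: [-3.137, -0.002, 1.659]
force: [-1.1, 0.9, -2.4]
width: 0.138
finger_force: 61.0
```

```bash
python3 -c "
from h import *
to(.656,-.021,.11,1.66)"
```

```text
clock 24.0 tcp [662.9 -89.  154.3] rpy [-3.137e+00 -2.000e-03  1.659e+00] q6 -0.34 F [-1.1  0.9 -2.4] w 0.138
 psi 1.659: tool cm x 6.83 y -0.10 z 4.43 turn -0.001
 psi 1.660: tool cm x 6.83 y -0.09 z 4.43 turn -0.001
```

>>> apply_moves --steps '[1, 3.3, 0, 0, 0, 1, 3.2, 0, 0, 0, 1, 0, 0, 0, 0, 1, 0, 0, 2.2, 0, 1, 0, 0, 2.0, 0, 1, 0, 0, 0, 0]'

```text
clock: 24.53
position: [0.6544, -0.0239, 0.1106]
tcp_rot: [-3.134, -0.002, 1.66]
force: [-0.2, -0.2, -4.2]
width: 0.137
finger_force: 60.9
```

```bash
python3 -c "
from h import *
to(.656,-.021,.10,1.66)"
```

```text
clock 24.5 tcp [654.4 -23.9 110.6] rpy [-3.134e+00 -2.000e-03  1.660e+00] q6 -0.24 F [-0.2 -0.2 -4.2] w 0.137
 psi 1.660: tool cm x 0.27 y 0.18 z 1.06 turn 0.000
 psi 1.660: tool cm x 0.27 y 0.18 z 1.06 turn 0.000
```

>>> apply_moves --steps '[1, 0.3, 0.1, 0.4, 0, 1, 0, 0, 0.5, 0, 1, 0, 0, 0.4, 0, 1, 0, 0, 0.4, 0, 1, 0, 0, 0.3, 0, 1, 0, 0, 0.3, 0, 1, 0, 0, 0, 0]'

```text
clock: 25.12
position: [0.6584, -0.0248, 0.0969]
tcp_rot: [3.139, 0.006, 1.658]
force: [-12.3, -22.4, 24.7]
width: 0.142
finger_force: 65.7
```

```bash
python3 -c "
from h import *
to(.656,-.021,.10,1.66)
tilt(1.66)"
```

```text
clock 25.1 tcp [658.4 -24.8  96.9] rpy [3.139 0.006 1.658] q6 -0.24 F [-12.3 -22.4  24.7] w 0.142
 psi 1.658: tool cm x 0.40 y -0.21 z -0.31 turn -0.002
 psi 1.660: tool cm x 0.40 y -0.21 z -0.31 turn -0.002
block top: n 277 tilt 9.6 deg roll -0.1 deg, height under tcp -14.9 mm along [-59.3  33.4] across [-29.6  27. ] mm
nose ext along -74.3 lowest z -47.2
```

>>> apply_moves --steps '[1, 0, 0, 0.4, 0, 1, 0, 0, 0.4, 0, 1, 0, 0, 0.4, 0, 1, 0, 0, 0, 0]'

```text
clock: 25.5
position: [0.6583, -0.0255, 0.0842]
tcp_rot: [3.139, 0.007, 1.658]
force: [-10.5, -28.2, 20.9]
width: 0.137
finger_force: 59.4
```

```bash
python3 -c "
from h import *
to(.656,-.021,.10,1.66)
tilt(1.66)"
```

```text
clock 25.5 tcp [658.3 -25.5  84.2] rpy [3.139 0.007 1.658] q6 -0.24 F [-10.5 -28.2  20.9] w 0.137
 psi 1.658: tool cm x 0.47 y -0.19 z -1.58 turn -0.002
 psi 1.660: tool cm x 0.47 y -0.19 z -1.58 turn -0.002
block top: n 231 tilt 22.6 deg roll 2.3 deg, height under tcp -9.8 mm along [-57.   29.8] across [-28.7  27.8] mm
nose ext along -70.9 lowest z -56.2
```

>>> apply_moves --steps '[1, 0, 0, 0.3, 0, 1, 0, 0, 0.3, 0, 1, 0, 0, 0.3, 0, 1, 0, 0, 0, 0]'

```text
clock: 25.88
position: [0.6581, -0.025, 0.0744]
tcp_rot: [3.14, 0.006, 1.658]
force: [-8.1, -25.7, 12.2]
width: 0.127
finger_force: 59.9
```

```bash
python3 -c "
from h import *
to(.656,-.021,.10,1.66)
tilt(1.66)"
```

```text
clock 25.9 tcp [658.1 -25.   74.4] rpy [3.14  0.006 1.658] q6 -0.24 F [ -8.1 -25.7  12.2] w 0.127
 psi 1.658: tool cm x 0.42 y -0.17 z -2.56 turn -0.002
 psi 1.660: tool cm x 0.42 y -0.17 z -2.56 turn -0.002
block top: n 204 tilt 32.1 deg roll 1.5 deg, height under tcp -7.1 mm along [-53.8  25.2] across [-29.5  23.8] mm
nose ext along -62.5 lowest z -66.6
```

>>> apply_moves --steps '[1, -0.3, 0, -0.6, 0, 1, -0.5, 0, -1.5, 0, 1, -0.5, 0, -2, 0, 1, 0, 0, -3, 0, 1, 0, 0, -3, 0, 1, 0, 0, -1, 0, 1, 0, 0, 0, 0]'

```text
clock: 26.52
position: [0.6599, -0.0345, 0.1869]
tcp_rot: [3.136, 0.001, 1.66]
force: [0.3, 0.2, -4.4]
width: 0.13
finger_force: 62.5
```

```bash
python3 -c "
from h import *
to(.6148,.0439,.18,.088)
tilt(1.66);held(1.66,'pics/h5.png')"
```

```text
clock 26.5 tcp [659.9 -34.5 186.9] rpy [3.136e+00 1.000e-03 1.660e+00] q6 -0.26 F [ 0.3  0.2 -4.4] w 0.130
 psi 1.660: tool cm x 8.21 y -3.80 z 0.69 turn 1.572
 psi 0.088: tool cm x -3.81 y -8.21 z 0.69 turn 1.572
block top: n 301 tilt 25.6 deg roll 3.1 deg, height under tcp -7.6 mm along [-58.6  26.6] across [-28.4  26.3] mm
nose ext along -70.6 lowest z -60.1
side [(-72, -51.8, -55.4), (-64, -49.7, -55.6), (-56, -32.7, -50.1), (-48, -28.9, -43.2), (-40, -26.6, -49.1), (-32, -22.3, -43.4), (-24, -19.2, -39.7), (-16, -14.6, -31.3), (-8, -10.7, -30.0), (0, -7.3, -27.3), (8, -3.8, -24.5), (16, -1.0, -20.4), (24, -2.6, -19.4), (32, -4.9, -15.9), (40, -3.7, -7.0)]
top [(-64, -48.0, -55.6), (-56, -30.7, -41.4), (-48, -30.1, -33.5), (-40, -25.3, -31.8), (-32, -20.6, -27.9), (-24, -16.9, -23.4), (32, -4.4, -13.1), (40, -3.5, -8.8)]
```

View pics/h5.png

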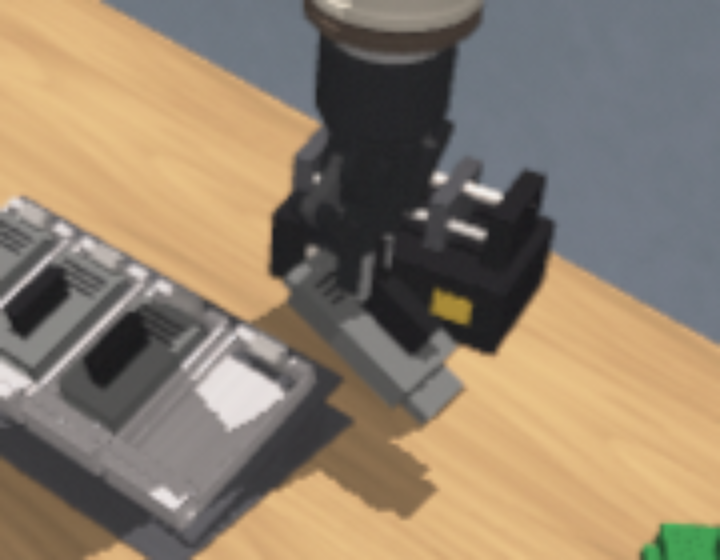

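This picture shows the cassette held nose-down at about 26° over the bench beside the rack, with the bay below it still empty. That angle is enough for the bay's latch to hold the tail up, so I'll take it to the last bay.

>>> apply_moves --steps '[1, 0, 0, 0, 0.121, 1, 0, 0, 0, 0.121, 1, 0, 0, 0, 0.121, 1, 0, 0, 0, 0.121, 1, 0, 0, 0, 0.121, 1, 0, 0, 0, 0.121, 1, 0, 0, 0, 0.121, 1, 0, 0, 0, 0.121, 1, 0, 0, 0, 0.121, 1, 0, 0, 0, 0.121, 1, 0, 0, 0, 0.121, 1, 0, 0, 0, 0.121, 1, 0, 0, 0, 0.121, 1, 0, 0, 0, 0, 1, -0.6, -2.6, 0, 0, 1, -0.6, -2.6, 0, 0, 1, -0.6, -2.6, 0, 0, 1, 0, 0, 0, 0]'

```text
clock: 28.17
position: [0.6324, 0.0458, 0.1823]
tcp_rot: [-3.14, 0.002, 0.094]
force: [-0.5, 0.7, -3.1]
width: 0.127
finger_force: 62.8
```

```bash
python3 -c "
from h import *
to(.6347,.0457,.11,.088)
tilt(.088)"
```

```text
clock 28.2 tcp [632.4  45.8 182.3] rpy [-3.14e+00  2.00e-03  9.40e-02] q6 1.43 F [-0.5  0.7 -3.1] w 0.127
 psi 0.094: tool cm x 0.23 y 0.03 z 7.23 turn 0.006
 psi 0.088: tool cm x 0.23 y 0.03 z 7.23 turn 0.006
block top: n 288 tilt 24.7 deg roll 0.2 deg, height under tcp -8.5 mm along [-58.1  28. ] across [-25.1  29.6] mm
nose ext along -71.4 lowest z -63.1
```

>>> apply_moves --steps '[1, 0.3, 0, 0, 0, 1, 0, 0, 2.4, 0, 1, 0, 0, 2.4, 0, 1, 0, 0, 2.4, 0, 1, 0, 0, 0, 0]'

```text
clock: 28.63
position: [0.6352, 0.0412, 0.1059]
tcp_rot: [-3.141, 0.007, 0.088]
force: [-0.8, -0.2, -4.7]
width: 0.124
finger_force: 62.8
```

```bash
python3 -c "
from h import *
to(.6347,.0457,.095,.088)
tilt(.088)"
```

```text
clock 28.6 tcp [635.2  41.2 105.9] rpy [-3.141  0.007  0.088] q6 1.43 F [-0.8 -0.2 -4.7] w 0.124
 psi 0.088: tool cm x -0.01 y -0.46 z 1.09 turn -0.000
 psi 0.088: tool cm x -0.01 y -0.46 z 1.09 turn -0.000
block top: n 239 tilt 25.4 deg roll 0.7 deg, height under tcp -8.0 mm along [-57.7  27.5] across [-25.4  29.4] mm
nose ext along -71.5 lowest z -79.4
```

>>> apply_moves --steps '[1, 0, -0.5, 0, 0, 1, 0, 0, 0.4, 0, 1, 0, 0, 0.4, 0, 1, 0, 0, 0.4, 0, 1, 0, 0, 0.3, 0, 1, 0, 0, 0, 0]'

```text
clock: 29.18
position: [0.637, 0.047, 0.097]
tcp_rot: [3.141, -0.001, 0.087]
force: [-2.5, -0.2, 2.7]
width: 0.129
finger_force: 61.6
```

```bash
python3 -c "
from h import *
to(.6347,.0457,.095,.088)
tilt(.088)"
```

```text
clock 29.2 tcp [637.  47.  97.] rpy [ 3.141e+00 -1.000e-03  8.700e-02] q6 1.44 F [-2.5 -0.2  2.7] w 0.129
 psi 0.087: tool cm x -0.24 y 0.11 z 0.20 turn -0.001
 psi 0.088: tool cm x -0.24 y 0.11 z 0.20 turn -0.001
block top: n 235 tilt 28.0 deg roll 0.4 deg, height under tcp -8.2 mm along [-55.8  27.3] across [-25.8  29.3] mm
nose ext along -68.7 lowest z -71.6
```

>>> apply_moves --steps '[1, -0.4, 0.1, 0.11, 0, 1, -0.4, 0, 0.12, 0, 1, -0.4, 0, 0.12, 0, 1, -0.4, 0, 0.12, 0, 1, -0.4, 0, 0.12, 0, 1, 0, 0, 0, 0]'

```text
clock: 29.73
position: [0.6162, 0.0443, 0.0904]
tcp_rot: [3.141, 0.0, 0.087]
force: [0.8, 0.4, -2.8]
width: 0.13
finger_force: 62.7
```

```bash
python3 -c "
from h import *
to(.6137,.0440,.090,.088)
tilt(.088)"
```

```text
clock 29.7 tcp [616.2  44.3  90.4] rpy [3.141 0.    0.087] q6 1.43 F [ 0.8  0.4 -2.8] w 0.130
 psi 0.087: tool cm x -0.25 y 0.01 z 0.04 turn -0.001
 psi 0.088: tool cm x -0.25 y 0.01 z 0.04 turn -0.001
block top: n 273 tilt 26.1 deg roll 3.1 deg, height under tcp -8.2 mm along [-74.2  26.1] across [-26.9  29.5] mm
nose ext along -74.7 lowest z -78.9
```

>>> apply_moves --steps '[1, -0.3, 0, 0.15, 0, 1, -0.2, 0, 0.15, 0, 1, 0, 0, 0, 0]'

```text
clock: 30.03
position: [0.6151, 0.0438, 0.0904]
tcp_rot: [3.141, -0.009, 0.087]
force: [17.1, 0.1, 14.2]
width: 0.127
finger_force: 65.8
```

```bash
python3 -c "
from h import *
to(.6137,.0440,.090,.088)
tilt(.088)"
```

```text
clock 30.0 tcp [615.1  43.8  90.4] rpy [ 3.141 -0.009  0.087] q6 1.43 F [17.1  0.1 14.2] w 0.127
 psi 0.087: tool cm x -0.14 y -0.03 z 0.04 turn -0.001
 psi 0.088: tool cm x -0.14 y -0.03 z 0.04 turn -0.001
block top: n 270 tilt 28.4 deg roll 0.4 deg, height under tcp -7.1 mm along [-73.9  25.3] across [-26.7  29.8] mm
nose ext along -74.6 lowest z -78.7
```

>>> apply_moves --steps '[0.4, 0, 0, 0, 0, 0.4, 0, 0, 0, 0, 0.4, 0, 0, 0, 0, 0.4, 0, 0, 0, 0, 0.4, 0, 0, 0, 0, 0.4, 0, 0, -2.5, 0, 0.4, 0, 0, -2.5, 0, 1, 0, 0, -2, 0, 1, 1.2, 0, 0, 0, 1, 1.2, 0, 0, 0, 1, 0, 0, 0, 0, 1, 0, 0, 0, 0]'

```text
clock: 31.08
position: [0.6355, 0.046, 0.157]
tcp_rot: [-3.142, 0.001, 0.087]
force: [-0.5, 0.1, 0.3]
width: -0.0
finger_force: 0.0
```

```bash
python3 -c "
from h import *
to(.6148+.025,.0439+.0022,.0747,.088)
bays()"
```

```text
clock 31.1 tcp [635.5  46.  157. ] rpy [-3.142e+00  1.000e-03  8.700e-02] q6 1.44 F [-0.5  0.1  0.3] w -0.000
 psi 0.087: tool cm x 0.43 y 0.03 z 8.23 turn -0.001
 psi 0.088: tool cm x 0.43 y 0.03 z 8.23 turn -0.001
top 117 rib c [-22.8 117.4] n 81 block top: slope 0.290, cross 0.010, z0 64.7
top 39 rib c [-22.6  39.6] n 82 block top: slope 0.296, cross -0.004, z0 66.3
top -39 rib c [ -9.6 -40.3] n 33 block top: slope -2.677, cross 0.353, z0 418.5
top -117 rib c [  -2.8 -118.8] n 76 block top: slope -1.060, cross 0.114, z0 391.1
side 117 rib c [-22.5 115.3] n 91 block top: slope 0.282, cross 0.049, z0 58.2
side 39 rib c [-22.4  37.5] n 95 block top: slope 0.278, cross 0.016, z0 63.6
side -39 rib c [-22.6 -41.1] n 95 block top: slope -3.811, cross -8.217, z0 -184.0
side -117 rib c [ -29.5 -119. ] n 140 block top: slope -0.861, cross 0.786, z0 375.1
```

>>> apply_moves --steps '[1, 0.4, 0, 0, 0, 1, 0, 0, 3, 0, 1, 0, 0, 2.8, 0, 1, 0, 0, 0.8, 0, 1, 0, 0, 0.4, 0, 1, 0, 0, 0.4, 0, 1, 0, 0, 0, 0]'

```text
clock: 31.77
position: [0.6398, 0.0463, 0.0838]
tcp_rot: [3.141, -0.0, 0.087]
force: [-0.1, -1.2, 0.3]
width: -0.005
finger_force: 0.0
```

>>> apply_moves --steps '[1, 0, 0, 0.3, 0, 1, 0, 0, 0.3, 0, 1, 0, 0, 0, 0]'

```text
clock: 32.02
position: [0.6395, 0.0463, 0.0773]
tcp_rot: [3.142, 0.0, 0.087]
force: [-0.1, -0.1, -0.5]
width: -0.002
finger_force: 0.0
```

>>> apply_moves --steps '[1, 0, 0, 0.2, 0, 1, 0, 0, 0.1, 0, 1, 0, 0, 0.1, 0, 1, 0, 0, 0, 0]'

```text
clock: 32.35
position: [0.64, 0.0463, 0.0756]
tcp_rot: [3.141, -0.001, 0.087]
force: [-8.5, -0.7, 21.6]
width: 0.001
finger_force: 11.6
```

>>> apply_moves --steps '[1, 0, 0, -1, 0, 1, 0, 0, -3, 0, 1, 0, 0, -3, 0, 1, 0, 0, -3, 0, 1, 0, 3.5, 0, 0, 1, 0, 3.5, 0, 0, 1, 0, 3.5, 0, 0, 1, 0, 3.5, 0, 0, 1, 0, 3.5, 0, 0, 1, 0, 3.5, 0, 0, 1, 0, 3.5, 0, 0, 1, 0, 0, 0, 0]'

```text
clock: 33.35
position: [0.6605, -0.2037, 0.1732]
tcp_rot: [3.14, 0.001, 0.083]
force: [-0.1, -1.1, -0.5]
width: -0.002
finger_force: 0.0
```

```bash
python3 -c "
from h import *
to(.6148+.025,.0439+.0022,.0747,.088)
bays()"
```

```text
clock 33.4 tcp [ 660.5 -203.7  173.2] rpy [3.14e+00 1.00e-03 8.30e-02] q6 1.08 F [-0.1 -1.1 -0.5] w -0.002
 psi 0.083: tool cm x -0.01 y -25.06 z 9.85 turn -0.005
 psi 0.088: tool cm x 0.13 y -25.06 z 9.85 turn -0.005
top 117 rib c [-22.8 116.9] n 82 block top: slope 0.276, cross 0.015, z0 64.3
top 39 rib c [-23.3  39.5] n 80 block top: slope 0.305, cross -0.004, z0 66.5
top -39 rib c [-24.2 -39.3] n 73 block top: slope 0.289, cross 0.014, z0 67.0
top -117 rib c [ -24.2 -118.4] n 74 block top: slope 0.291, cross -0.013, z0 64.9
side 117 rib c [-21.9 116.3] n 89 block top: slope 0.284, cross 0.053, z0 57.9
side 39 rib c [-21.6  38.5] n 92 block top: slope 0.312, cross 0.048, z0 62.5
side -39 rib c [-21.4 -40.7] n 104 block top: slope 0.292, cross 0.000, z0 64.4
side -117 rib c [ -23.  -119.4] n 111 block top: slope 0.286, cross -0.005, z0 63.9
```

Both new cassettes match the loaded ones in slope, height and position, so I'm handing it in.

```bash
python3 -c "
from h import *
print(order.close_job())"
```

```text
the job is handed in; nothing more can be done
None
```

The job is handed in at about 33 s of the 67 s: both loose cassettes are in the two empty bays and measured fully home in the last camera check, but the hand-in returned no verdict. The pressing force peaked at about 88 N on the first cassette, under the 120 N wrist limit. I did not re-check the bottle, blank or mouse at the end.

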